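# Stopper the dye flask and hold its label up to the reader

## Task

Set the small stopper fully home in the neck of the open flat glass flask where it stands, let it go, then lift the stoppered flask and hold it up to the label reader: right way up, label facing the reader's window squarely (lean the flask back as far as the head is tipped down), the label centred on the window and about 8 cm in front of it. Finish still holding the flask there in the air, steady, with nothing but the gripper carrying it. Do not touch the reader, and leave everything else on the bench where it is.

Things in the scene. Friction and masses are not known exactly. Their poses are not given: they have to be found in the camera images.
- flask: flat amber glass flask, about 220 g, the only open vessel, standing: body 40 mm thick (its x) and 60 mm wide (y), flat-sided from 0 to 80 mm, shoulder to 90 mm, round neck with 29 mm wide lip, top at 102 mm (116 mm with the stopper in). Origin: centre of its underside (0 on the bench); z up; -x out of the label face. Label 46 mm wide, 10 to 48 mm up; grip above it, across either pair of sides
- flask_mouth (a point): centre of the flask's mouth, at the top of its lip, 102 mm above its underside; axes as the flask's. The bore below is 21 mm across, straight, 32 mm deep
- flask_label (a point): middle of the flask's paper label, on the label face, 29 mm above the underside; axes as the flask's, so -x points straight out of the label
- flask_back (a point): middle of the plain back face away from the label, 29 mm above the underside
- stopper: the SMALL stopper, 30 g, standing head up in the tray: tapered cork shank 24 mm long, 15 mm across at its narrow end and 19 mm under the head; round black head 32 mm across, from 24 to 38 mm up. Origin: centre of the narrow end; z up. Fits the bore with 1 mm to spare each side; home, the head's underside rests on the lip. Stays in by its weight alone
- stopper_seat (a point): centre of the underside of the small stopper's head, 24 mm above its narrow end; meets flask_mouth when home
- stopper_tray: shallow metal tray fixed to the bench, 100 x 200 mm, 8 mm high rim, floor 2 mm thick; the two stoppers stand in it about 52 mm either side of its middle along its long (y) axis. Origin: centre of its underside
- reader: label reader fixed to the bench: black foot 116 x 96 mm, curved grey stem and fork, tilting grey head 84 mm wide, 68 mm high, 60 mm deep; 210 mm tall at most. Origin: centre of its underside; it looks to its -x
- reader_window (a point): centre of the reader's dark window, on the glass, about 165 mm above the bench. -x points out along the line of sight, y level along the window, z up along it. In this frame the label's middle is to be held at x = -80 mm, y = 0, z = 0, with the flask's z along the window's z and the flask's x pointing against the window's x
- reader_head (a joint): how far the reader's head is tipped down from level, rad (0 = looks level); stiff, stays where it is
- bung: the LARGER stopper: same make as the small one but head 46 mm across, shank 26 mm long tapering from 33 to 28 mm; does not fit the flask; stands on its narrow end in the tray, about 105 mm from the small one. Origin: centre of its underside, z up
- round_bottle: capped ROUND amber glass bottle with a paper label, 52 mm diameter, 108 mm tall. Origin: centre of its underside
- cement_tin: closed round metal tin, 80 mm diameter, 92 mm tall with its lid. Origin: centre of its underside
- punch_box: small blue plastic block, 52 x 44 x 40 mm, with steel stamping punches standing in it up to 63 mm. Origin: centre of its underside
- heel: a loose black shoe heel, about 60 x 58 x 42 mm. Origin: centre of its underside
- hammer: shoemaker's hammer lying on the bench, 270 mm long, 32 mm high. Origin: on the bench under the handle; x points to the head
- insole_a: stiff tan fibreboard insole lying flat, 250 x 83 x 5 mm. Origin: middle of its underside, x towards the toe
- insole_b: the other insole of the pair, same size
Things that resemble listed ones, but are neither listed nor needed, are in the scene too. Leave any blue or green look-alike of the flask alone.

How it is judged:
On the way, in this order (a step that is already met when the one before it is completed fails the run):
1. the small stopper sits home in the neck and is let go, the flask standing on the bench (x of stopper_seat in the frame of flask_mouth between -0.003 and 0.003 m and y of stopper_seat in the frame of flask_mouth between -0.003 and 0.003 m and z of stopper_seat in the frame of flask_mouth between -0.004 and 0.003 m and angle between the z axis of stopper and the z axis of flask, either way round below 0.15 rad and contact force between the fingers and stopper below 0.05 N and height (world z) of flask below 0.006 m and angle between flask's own z axis and vertical below 0.1 rad), for 0.2 s.
2. the stoppered flask is lifted clear of the bench in the gripper (x of stopper_seat in the frame of flask_mouth between -0.003 and 0.003 m and y of stopper_seat in the frame of flask_mouth between -0.003 and 0.003 m and z of stopper_seat in the frame of flask_mouth between -0.004 and 0.003 m and angle between the z axis of stopper and the z axis of flask, either way round below 0.15 rad and height (world z) of flask above 0.04 m and contact force between the fingers and flask above 1 N), for 0.1 s.
At the end, for the whole second after the job is handed in: Held still by the gripper alone, underside over 40 mm up: label 80 +-17 mm before the window, within 13 mm of its centre sideways and in height, facing it, flask right way up and square to it within 0.15 rad; stopper home in the neck (within 3 mm) (all of step 2 and x of flask_label in the frame of reader_window between -0.097 and -0.063 m and y of flask_label in the frame of reader_window between -0.013 and 0.013 m and z of flask_label in the frame of reader_window between -0.013 and 0.013 m and x of flask_back in the frame of reader_window below -0.098 m and angle between the x axis of flask and the x axis of reader_window, either way round below 0.15 rad and angle between the z axis of flask and the z axis of reader_window, either way round below 0.15 rad and angle between flask's own z axis and vertical below 0.75 rad and linear speed of flask below 0.03 m/s and contact force between flask and reader below 0.05 N and contact force between flask and stopper_tray below 0.05 N and contact force between flask and bung below 0.05 N and contact force between flask and round_bottle below 0.05 N and contact force between flask and cement_tin below 0.05 N and contact force between flask and punch_box below 0.05 N and contact force between flask and heel below 0.05 N and contact force between flask and hammer below 0.05 N and contact force between flask and insole_a below 0.05 N and contact force between flask and insole_b below 0.05 N); the arm keeps its last pose, push and grip.
It fails at once if the reader is struck or leant on (over 1 N) (contact force between reader and anything else above 1 N).
It fails at once if the flask is tipped over (more than 0.9 rad) (angle between flask's own z axis and vertical above 0.9 rad).
It fails at once if another thing on the bench is shifted by more than 25 mm (distance of any of bung, round_bottle, cement_tin, punch_box, heel, hammer, insole_a, insole_b from where it was at the start of the episode above 0.025 m).
It also fails if it takes over 64 s, if anything falls off the work surface, if the arm or the gripper's body presses on something with over 40 N, if the wrist force passes 120 N, or if a joint passes its speed limit or range.

## Robot

A 6-joint arm with a two-finger parallel gripper is mounted at the origin on the work surface. World frame = base frame: x ahead of the robot, y to its left, z up, the work surface at z = 0. Lengths are in m, angles in rad, forces in N, time in s.
With the tool pointing down it reaches from about 0.225 to 0.875 m from the base axis. Payload 3.4 kg.
Tool frame: the origin (TCP) lies at the very end of the fingers, on their centre line; the grasp point (between the pads) lies 19 mm behind it (manip.tcp_to_grasp is the distance from the TCP to the grasp point, in m); z points along the fingers, y is the line along which they close (so a half turn about z gives the same grasp; the last joint's range is limited). The gripper opens to 85 mm and grips with 20 to 120 N. Pads are 22 mm wide; open, the fingers measure 114 mm over their backs; the gripper's body (76 mm by 85 mm) begins 54 mm behind the grasp point. The pads swing forward as they close: fully open they stand 13 mm farther back than shut.
Start: joints at [-1.225, 0.276, 1.505, -0, 1.361, -0.121], TCP at [0.259, -0.514, 0.231] pointing down, gripper open.
Joint ranges: [-2.89, 2.89], [-0.75, 2.08], [0.22, 2.7], [-1.18, 4.32], [0.11, 2.71], [-2.7, 2.7]. Speed limits (rad/s): [2.57, 2.57, 3.14, 3.14, 3.14, 3.14].

## Interface

Orientations are given as a unit quaternion [w, x, y, z].
In Python, from rig import status, get_image, job, manip gives the robot as it stands.
- The arm moves only by the tool apply_moves, never from a script. Its arguments are lists of equal length, an entry for each row: "xyz": the shift along the tool's x, y, z each as a share of 0.3 m, from -1 to 1, a list of three; "rot": the turn, a rotation vector about the tool's x, y, z each as a share of 60 degrees, from -1 to 1, a list of three; "hand": the opening, from -1 (shut) to 1 (fully open). A call has 1 to 8 rows; each row shifts and turns the commanded pose from where the row before left it, along the tool's axes as they then stand; what a row does not reach is not made up. A row lasts 1/8 s, in which the tool goes at most 62.5 mm and 10.7 degrees, less where a joint would pass 70% of its speed; a pose out of reach is approached as far as the arm can. A call with a number of a shift or a turn outside -1 to 1 is refused whole. A call with a gripper value outside its range is refused whole. The fingers move at their own pace and stop on an object; "force" is the grip in N (left out, the last holds). Time passes only in rows, so rows that do not move let the fingers close. It gives the time, the measured TCP pose, the force, the opening and the grip force at its end, in the units of the state.
- status.get_state(): the state, without advancing time (a new reading comes with each control period).
- get_image(name): name is "scene" or "side" or "wrist"; returns a dict with "pixels" (384x512x3 uint8, red, green, blue), "fovy" (degrees; the focal length in pixels is half the picture's height over the tangent of half this angle, whatever the lens; pixels are square), "cx", "cy" (the principal point, pixels), "origin" and "orientation" of the camera in the world; the wrist camera has in their place "tool_from_camera" (4x4, takes a point from camera to tool coordinates, whose origin is the TCP and whose axes are the flange's). Camera axes: x right, y down, z forward; pixel columns grow to the right and rows downward; lengths in m; the calibration is good to about 2 mm. A picture is of the moment at which its call begins: read the wrist's pose just before it. There is no depth.
- job.sign_off(): hands the job in; it is judged then, once.
The state is a dict: "clock": time; "qpos": joint angles; "qd": joint speeds; "effort": joint torques, N m; "position": TCP position; "ee_rot": TCP orientation; "contact_force": force on the tool from outside, world axes, zero at the start; "moment": the same for the moment, N m; "width": finger opening in m; "gripper_force": force on a finger pad.
Only numpy, scipy, OpenCV 4.12 (cv2) and the standard library are available. Lean on these libraries where they do the work, as an engineer would, in place of code of your own. Each camera call takes 0.05 s, during which the arm holds its last target. There are 200 camera calls.

## Working session

There is one attempt and no reset: what is moved stays moved. The work goes in short steps, Python scripts to look and compute and a tool call to move; the robot and the scene stay as the last step left them, time stands still between calls to the robot, and variables do not carry over. Pictures are saved under pics/ and viewed, at most 10 in all, crops included, and the job is handed in when it is done.

Besides the shell and the picture viewer there is one more tool, called as name(argument=value, ...) on one line, values as JSON. apply_moves: Moves the arm, as the interface text tells. Its arguments: {"type":"object","properties":{"xyz":{"type":"array","items":{"type":"array","items":{"type":"number","minimum":-1,"maximum":1}}},"rot":{"type":"array","items":{"type":"array","items":{"type":"number","minimum":-1,"maximum":1}}},"hand":{"type":"array","items":{"type":"number"}},"force":{"type":"number"}},"required":["xyz","rot","hand"]}

```bash
ls; mkdir -p pics; cat > h.py <<'E'
import numpy as np, cv2
from scipy.spatial.transform import Rotation as R
from rig import status, get_image, job, manip
def save(im,name,crop=None,scale=1):
    p=im["pixels"][:,:,::-1]
    if crop: x0,y0,x1,y1=crop; p=p[y0:y1,x0:x1]
    p=cv2.resize(p,None,fx=scale,fy=scale,interpolation=cv2.INTER_CUBIC)
    cv2.imwrite("pics/"+name,p)
def q2R(q): return R.from_quat([q[1],q[2],q[3],q[0]]).as_matrix()
E
python3 - <<'E'
from h import *
s=status.get_state(); print(s)
import pickle
a=get_image("scene");b=get_image("side");c=get_image("wrist")
pickle.dump((a,b,c,s),open("im0.pkl","wb"))
for i in (a,b,c): print({k:v for k,v in i.items() if k!="pixels"})
save(a,"scene0.png",scale=1.5);save(b,"side0.png",scale=1.5)
E
```

```text
pics
{'clock': 0.0, 'qpos': array([-1.22500099e+00,  2.76617619e-01,  1.50613092e+00, -2.16322503e-06,
        1.36070260e+00, -1.20983604e-01]), 'qd': array([ 0.00184818, -0.00020012,  0.00155341,  0.00032128, -0.00086336,
       -0.00135608]), 'effort': array([ 1.84087483e-03, -4.16760349e+01, -2.45799154e+01, -2.12663730e-05,
        1.04803100e-02, -8.64052083e-06]), 'position': array([ 0.25858012, -0.51298743,  0.23042769]), 'ee_rot': array([-9.23263816e-04,  9.72887608e-01,  2.31276541e-01, -1.05283916e-04]), 'contact_force': array([0.70853872, 0.0765643 , 0.64524339]), 'moment': array([0.02857748, 0.00359544, 0.014674  ]), 'gripper_force': 0.0, 'width': 0.08531163335299416}
{'fovy': 54.181039994492515, 'cx': 257.74997141127, 'cy': 194.05727707036473, 'origin': array([ 1.16599395, -0.4907951 ,  0.79062005]), 'orientation': array([-0.38237163,  0.81088205,  0.39747022, -0.19565189])}
{'fovy': 43.65415457788097, 'cx': 255.98735018135557, 'cy': 203.0211125166432, 'origin': array([0.37619652, 1.08153077, 0.80663822]), 'orientation': array([ 0.03168782, -0.04538813,  0.87410731, -0.48256835])}
{'fovy': 67.70817868671233, 'cx': 254.99425583779077, 'cy': 189.8172722892428, 'tool_from_camera': array([[-2.44977087e-04, -9.47246682e-01, -3.20505325e-01,
         8.27508058e-02],
       [ 9.99999936e-01, -3.15619959e-04,  1.68461748e-04,
        -8.41738405e-04],
       [-2.60732709e-04, -3.20505263e-01,  9.47246699e-01,
        -1.43768498e-01],
       [ 0.00000000e+00,  0.00000000e+00,  0.00000000e+00,
         1.00000000e+00]])}
```

View pics/scene0.png

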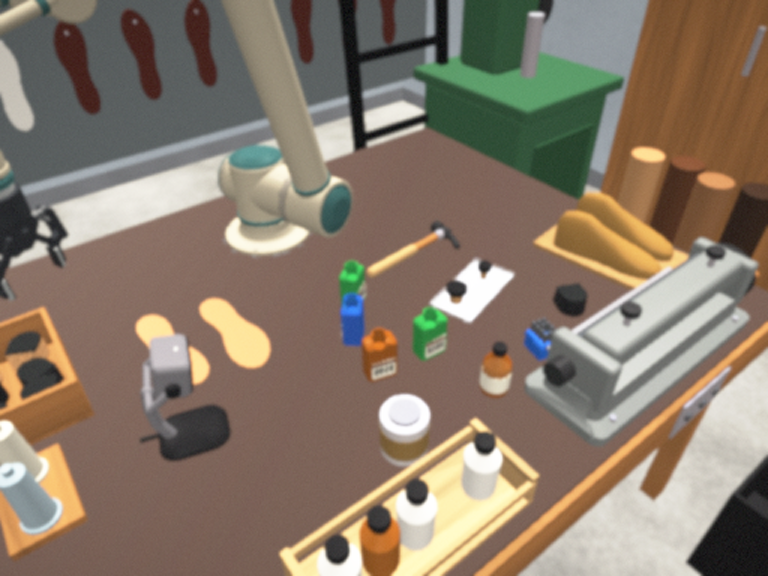

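View pics/side0.png

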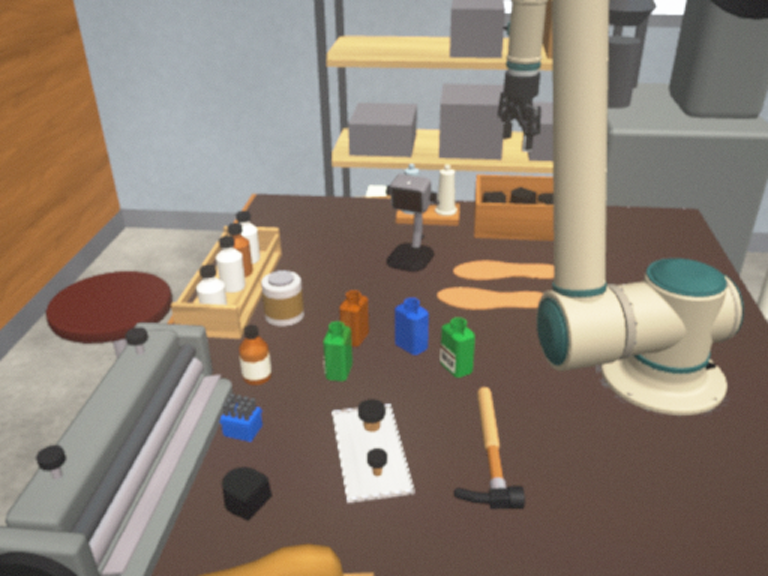

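```bash
cat >> h.py <<'E'
def panel(im,x0,y0,w,h,s,step=10):
    p=im["pixels"][y0:y0+h,x0:x0+w,::-1]
    p=cv2.resize(p,None,fx=s,fy=s,interpolation=cv2.INTER_CUBIC)
    for x in range((x0+step-1)//step*step,x0+w,step):
        X=int((x-x0+.5)*s); p[:, X]=(p[:,X]*.6+np.array([255,255,0])*.4).astype(np.uint8)
        cv2.putText(p,str(x),(X+1,9),0,.33,(255,255,255),1)
    for y in range((y0+step-1)//step*step,y0+h,step):
        Y=int((y-y0+.5)*s); p[Y]=(p[Y]*.6+np.array([255,255,0])*.4).astype(np.uint8)
        cv2.putText(p,str(y),(1,Y-1),0,.33,(255,255,255),1)
    return p
E
python3 - <<'E'
from h import *
import pickle
a,b,c,s=pickle.load(open("im0.pkl","rb"))
A=np.vstack([np.hstack([panel(a,225,200,66,60,6),panel(a,285,165,66,60,6)]),np.hstack([panel(b,205,180,66,40,6),panel(b,218,260,66,40,6)])])
cv2.imwrite("pics/A.png",A)
B=np.hstack([panel(a,88,218,72,96,5.5),panel(b,250,105,54,96,5.5)])
cv2.imwrite("pics/B.png",B); print(A.shape,B.shape)
E
```

```text
(600, 792, 3) (528, 693, 3)
```

View pics/A.png

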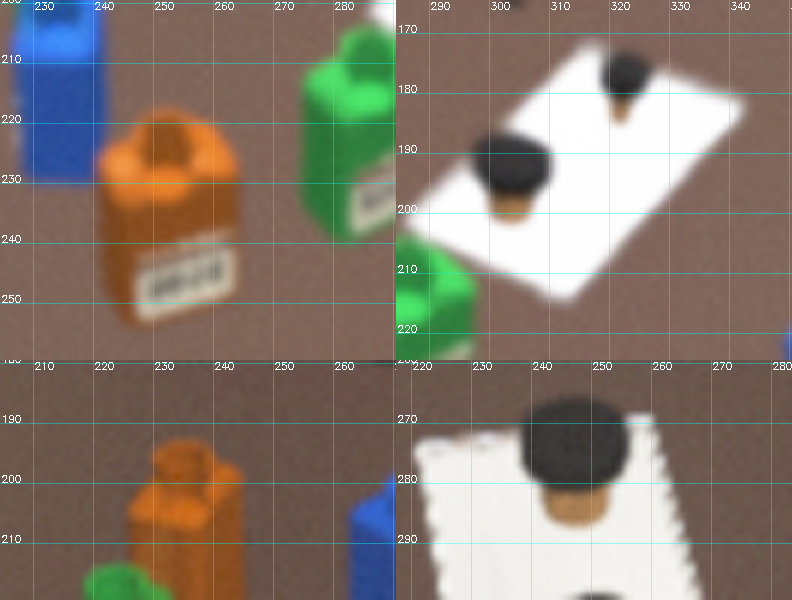

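View pics/B.png

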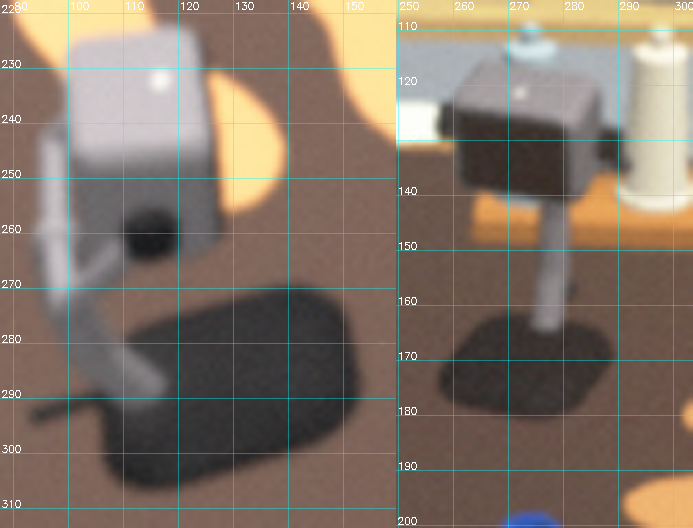

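```bash
cat >> h.py <<'E'
def cam(im,s=None):
    f=192/np.tan(np.radians(im["fovy"]/2))
    if "origin" in im: return f,im["cx"],im["cy"],np.array(im["origin"]),q2R(im["orientation"])
    Rt=q2R(s["ee_rot"]);T=im["tool_from_camera"]
    return f,im["cx"],im["cy"],s["position"]+Rt@T[:3,3],Rt@T[:3,:3]
def ray(C,u,v):
    f,cx,cy,o,M=C; d=M@np.array([(u-cx)/f,(v-cy)/f,1]); return o,d/np.linalg.norm(d)
def onz(C,u,v,z):
    o,d=ray(C,u,v); return o+d*(z-o[2])/d[2]
def tri(C1,p1,C2,p2):
    (a,d),(b,e)=ray(C1,*p1),ray(C2,*p2)
    t=np.linalg.lstsq(np.c_[d,-e],b-a,rcond=None)[0]; P,Q=a+d*t[0],b+e*t[1]
    return (P+Q)/2,np.linalg.norm(P-Q)
def proj(C,P):
    f,cx,cy,o,M=C; p=(np.atleast_2d(P)-o)@M; return np.c_[cx+f*p[:,0]/p[:,2],cy+f*p[:,1]/p[:,2]]
E
python3 - <<'E'
from h import *
np.set_printoptions(precision=4,suppress=True)
import pickle
a,b,c,s=pickle.load(open("im0.pkl","rb"));A=cam(a);B=cam(b)
print("mouth",onz(A,252,220.5,.102),onz(B,235.5,196.5,.102))
print("label bottom L,R",onz(A,247.5,253,.01),onz(A,263,248,.01),"top",onz(A,246.5,243.5,.048),onz(A,262,238.5,.048))
print("stopper head",onz(A,321.5,177,.033),onz(B,251.3,306,.035))
print("bung",onz(A,303,191,.035),onz(B,247,275,.035))
for n,p in dict(blue=(235,229),green2=(281,238)).items(): print(n,onz(A,*p,0))
print("tray corners",[onz(A,*p,.008)[:2] for p in [(287,204),(316,172),(342,182),(312,214)]])
print("foot",[onz(A,*p,.01)[:2] for p in [(106,283),(144,270),(151,296),(112,306)]])
print("foot",[onz(B,*p,.01)[:2] for p in [(257,175),(268,162),(289,167),(277,180)]])
print("knob",tri(A,(115,260),B,(258,127)))
print("head top back-? corners",[onz(A,*p,.2)[:2] for p in [(99,224),(123,222),(126,247),(102,249)]])
print("side face at y?",[onz(B,*p,.2)[:2] for p in [(260,123),(282,128),(286,118),(265,114)]])
print(onz(B,271,132,.165))
E
```

```text
mouth [ 0.5676 -0.064   0.102 ] [ 0.569  -0.0606  0.102 ]
label bottom L,R [ 0.5849 -0.0951  0.01  ] [ 0.5967 -0.05    0.01  ] top [ 0.584  -0.0964  0.048 ] [ 0.5951 -0.052   0.048 ]
stopper head [0.4812 0.2912 0.033 ] [0.4826 0.2971 0.035 ]
bung [0.5    0.1891 0.035 ] [0.5056 0.1929 0.035 ]
blue [ 0.4771 -0.0631  0.    ]
green2 [0.5909 0.0211 0.    ]
tray corners [array([0.4935, 0.1281]), array([0.4252, 0.3229]), array([0.5225, 0.3514]), array([0.5772, 0.1576])]
foot [array([ 0.4431, -0.4419]), array([ 0.4637, -0.3467]), array([ 0.5515, -0.3675]), array([ 0.5198, -0.4549])]
foot [array([ 0.5411, -0.3573]), array([ 0.5121, -0.4575]), array([ 0.4346, -0.4257]), array([ 0.4701, -0.3285])]
knob (array([ 0.5407, -0.4133,  0.1652]), np.float64(0.004110783013301529))
head top back-? corners [array([ 0.4452, -0.4071]), array([ 0.473, -0.361]), array([ 0.5522, -0.386 ]), array([ 0.5259, -0.4287])]
side face at y? [array([ 0.5298, -0.3615]), array([ 0.4563, -0.327 ]), array([ 0.4485, -0.4106]), array([ 0.521 , -0.4401])]
[ 0.4949 -0.3725  0.165 ]
```

```bash
cat >> h.py <<'E'
def Rdown(yaw_y,lean=0):
    """tool down, tool y at given yaw; then turned about tool y by lean"""
    y=np.array([np.cos(yaw_y),np.sin(yaw_y),0]); z=np.array([0,0,-1.]); 
    return np.c_[np.cross(y,z),y,z]@R.from_rotvec([0,lean,0]).as_matrix()
def plan(wps,vmax=.058,wmax=.175,start=None):
    s=status.get_state(); p,M=(s["position"],q2R(s["ee_rot"])) if start is None else start
    X=[];W=[]
    for q,N in wps:
        w=R.from_matrix(M.T@N).as_rotvec(); d=np.array(q)-p
        n=int(max(np.ceil(np.linalg.norm(d)/vmax),np.ceil(np.linalg.norm(w)/wmax),1))
        for i in range(n):
            X.append(np.round(M.T@d/n/.3,3).tolist()); W.append(np.round(w/n/np.radians(60),3).tolist())
            M=M@R.from_rotvec(w/n).as_matrix()
        p=np.array(q);M=N
    for i in range(0,len(X),8): print('"xyz":',X[i:i+8],'\n"rot":',W[i:i+8],len(X[i:i+8]))
E
python3 - <<'E'
from h import *
plan([((.34,-.17,.30),Rdown(-.24)),((.52,-.13,.32),Rdown(-.24,-.5))])
E
```

```text
"xyz": [[0.108, -0.129, -0.033], [0.123, -0.114, -0.033], [0.136, -0.098, -0.033], [0.147, -0.081, -0.033], [0.156, -0.062, -0.033], [0.163, -0.042, -0.033], [0.166, -0.022, -0.033], [0.068, 0.138, -0.017]] 
"rot": [[-0.0, -0.0, -0.118], [-0.0, -0.0, -0.118], [-0.0, -0.0, -0.118], [-0.0, -0.0, -0.118], [-0.0, -0.0, -0.118], [-0.0, -0.0, -0.118], [-0.0, -0.0, -0.118], [0.0, -0.119, 0.0]] 8
"xyz": [[0.065, 0.138, -0.025], [0.062, 0.138, -0.033], [0.057, 0.138, -0.04]] 
"rot": [[0.0, -0.119, 0.0], [0.0, -0.119, 0.0], [0.0, -0.119, 0.0]] 3
```

apply_moves(xyz=[[0.108,-0.129,-0.033],[0.123,-0.114,-0.033],[0.136,-0.098,-0.033],[0.147,-0.081,-0.033],[0.156,-0.062,-0.033],[0.163,-0.042,-0.033],[0.166,-0.022,-0.033],[0.068,0.138,-0.017]], rot=[[0,0,-0.118],[0,0,-0.118],[0,0,-0.118],[0,0,-0.118],[0,0,-0.118],[0,0,-0.118],[0,0,-0.118],[0,-0.119,0]], hand=[1,1,1,1,1,1,1,1])

```text
clock: 1.15
position: [0.3832, -0.16, 0.3069]
ee_rot: [0.04, 0.786, 0.615, -0.05]
contact_force: [0.0, -3.2, -0.7]
width: 0.0853
gripper_force: 0.0
```

apply_moves(xyz=[[0.065,0.138,-0.025],[0.062,0.138,-0.033],[0.057,0.138,-0.04],[0,0,0],[0,0,0]], rot=[[0,-0.119,0],[0,-0.119,0],[0,-0.119,0],[0,0,0],[0,0,0]], hand=[1,1,1,1,1])

```text
clock: 1.78
position: [0.5194, -0.1302, 0.32]
ee_rot: [0.152, 0.762, 0.599, -0.195]
contact_force: [0.5, -0.7, 1.1]
width: 0.0852
gripper_force: 0.0
```

```bash
python3 - <<'E'
from h import *
import pickle
np.set_printoptions(precision=4,suppress=True)
s=status.get_state(); c=get_image("wrist"); pickle.dump((c,s),open("im1.pkl","wb"))
print(s["clock"],s["position"],q2R(s["ee_rot"]))
cv2.imwrite("pics/w1.png",panel(c,0,0,512,384,1.5,20))
C=cam(c,s); print(proj(C,[[.49,-.37,.165],[.568,-.062,.102],[.49,-.37,.0]]))
E
```

```text
1.775 [ 0.5194 -0.1302  0.32  ] [[ 0.2066  0.9717 -0.1148]
 [ 0.8536 -0.2364 -0.4642]
 [-0.4782 -0.0021 -0.8783]]
[[273.5797 242.0649]
 [291.0209 -14.14  ]
 [270.0833 169.2094]]
```

View pics/w1.png

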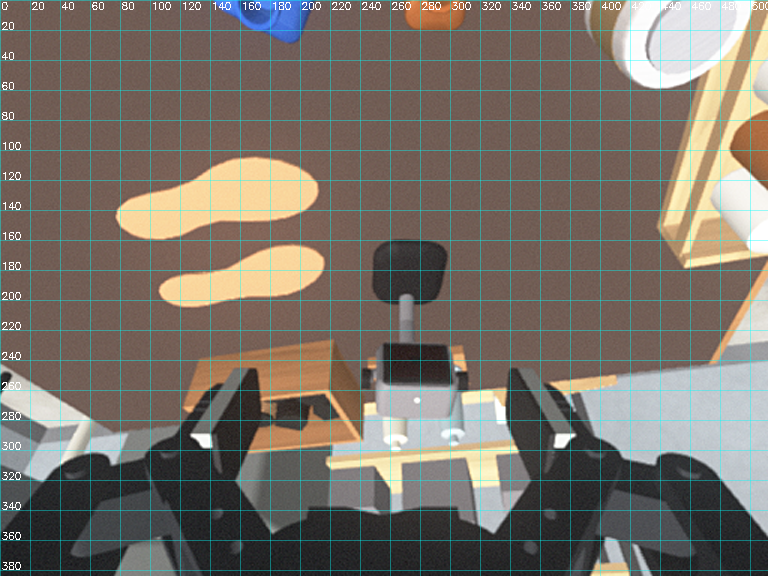

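```bash
python3 - <<'E'
from h import *
import pickle
c,s=pickle.load(open("im1.pkl","rb"))
cv2.imwrite("pics/w1c.png",np.vstack([panel(c,240,222,76,60,8),panel(c,240,156,76,14,8)]))
E
```

```text
(no output)
```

View pics/w1c.png

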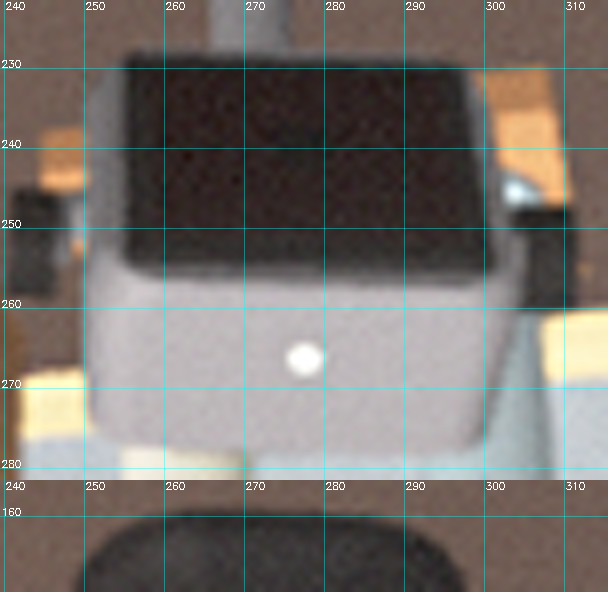

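```bash
cat > fit.py <<'E'
from h import *
import pickle
from scipy.optimize import least_squares
np.set_printoptions(precision=4,suppress=True)
a,b,_,_=pickle.load(open("im0.pkl","rb")); c,s=pickle.load(open("im1.pkl","rb"))
A,B,C=cam(a),cam(b),cam(c,s)
def frame(yaw,T):
    sight=np.array([np.cos(yaw)*np.cos(T),np.sin(yaw)*np.cos(T),-np.sin(T)]); x=-sight
    y=np.array([np.sin(yaw),-np.cos(yaw),0]); return np.c_[x,y,np.cross(x,y)]
cor=np.array([[-1,-1],[1,-1],[1,1],[-1,1]])
w=np.array([[254.5,228],[297,229],[301,256.5],[254.5,255]]); sd=np.array([[279.5,140.5],[261,137.5],[261,124],[280.5,128]])
def res(v,full=False):
    o=v[:3];F=frame(v[3],v[4]); P=o+np.c_[np.zeros(4),cor[:,0]*v[5],cor[:,1]*v[6]]@F.T
    bk=o+np.array([[.06,-.042,.034],[.06,.042,.034]])@F.T; pb=proj(C,bk)
    sa=proj(A,o+np.array([[.06,.042,.034],[.06,-.042,.034],[0,-.042,.034],[0,.042,.034]])@F.T)
    r=[(proj(C,P)-w).ravel(),(proj(B,P)-sd).ravel()*1.0,(pb[:,1]-[276.5,278.5])*.7,(pb[:,0]-[251,299])*.5,[(v[2]-.165)/.005]]
    if full: print(sa,[np.round(x,2) for x in r])
    return np.concatenate(r)
f=least_squares(res,[.49,-.37,.165,1.3,.4,.036,.025],loss="soft_l1"); print(f.x,f.cost)
print(np.sqrt(np.diag(np.linalg.inv(f.jac.T@f.jac))))
res(f.x,True)
E
python3 fit.py
```

```text
[ 0.4955 -0.3691  0.1654  1.2875 -0.0811  0.0344  0.0233] 2.146490705427385
[0.001  0.0052 0.0031 0.0293 0.0424 0.001  0.001 ]
[[ 95.8192 251.3231]
 [ 94.0686 225.9036]
 [120.405  217.7173]
 [124.099  242.1114]] [array([ 0.38, -0.17,  0.81,  0.04, -0.52, -0.37,  0.17, -0.03]), array([ 0.76,  0.09, -0.17, -0.05,  0.17, -0.01,  0.38, -1.03]), array([ 0.35, -0.23]), array([-1.32,  0.26]), array([0.09])]
```

```bash
python3 - <<'E'
from h import *
plan([((.515,-.20,.26),Rdown(-.24,-.9))])
E
```

```text
"xyz": [[-0.034, 0.014, 0.095], [-0.021, 0.014, 0.099], [-0.008, 0.014, 0.101]] 
"rot": [[-0.0, -0.128, 0.0], [-0.0, -0.128, 0.0], [-0.0, -0.128, 0.0]] 3
```

apply_moves(xyz=[[-0.034,0.014,0.095],[-0.021,0.014,0.099],[-0.008,0.014,0.101],[0,0,0],[0,0,0]], rot=[[0,-0.128,0],[0,-0.128,0],[0,-0.128,0],[0,0,0],[0,0,0]], hand=[1,1,1,1,1])

```text
clock: 2.45
position: [0.5158, -0.2002, 0.262]
ee_rot: [0.269, 0.709, 0.555, -0.341]
contact_force: [0.3, 0.4, 0.1]
width: 0.0855
gripper_force: 0.0
```

```bash
python3 - <<'E'
from h import *
import pickle
np.set_printoptions(precision=4,suppress=True)
s=status.get_state(); c=get_image("wrist"); pickle.dump((c,s),open("im2.pkl","wb"))
C=cam(c,s); p=proj(C,[[.495,-.37,.165]])[0];print(s["position"],p)
x0,y0=int(p[0])-38,int(p[1])-32
im=panel(c,x0,y0,80,60,7)
ov=cv2.resize(c["pixels"][:,:,::-1],(227,170)); im2=np.zeros((420,227,3),np.uint8); im2[:170]=ov
cv2.imwrite("pics/w2c.png",np.hstack([im,im2]))
E
```

```text
[ 0.5158 -0.2002  0.262 ] [271.355 187.958]
```

View pics/w2c.png

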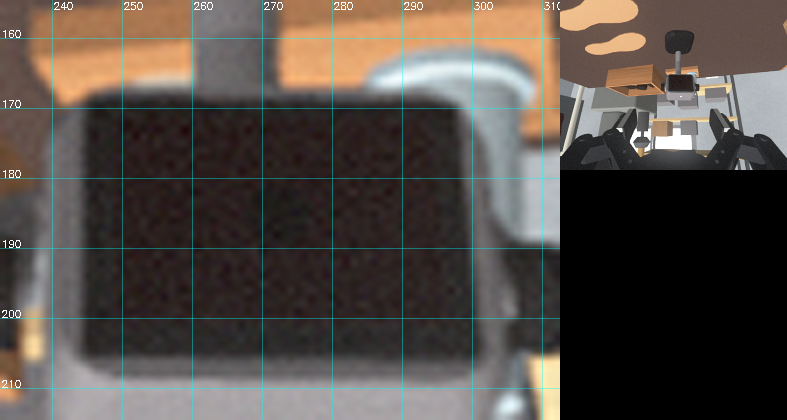

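```bash
cat > fit2.py <<'E'
exec(open("fit.py").read().split("def res")[0])
c2,s2=pickle.load(open("im2.pkl","rb")); C2=cam(c2,s2)
w2=np.array([[244.5,168],[298,168.5],[300.5,206],[243,205.5]])
# scene: front edge of +y side: top front (126.5,246), bottom front (128,260)
def res(v,full=False):
    o=v[:3];F=frame(v[3],v[4]); P=o+np.c_[np.zeros(4),cor[:,0]*v[5],cor[:,1]*v[6]]@F.T
    r=[(proj(C,P)-w).ravel(),(proj(C2,P)-w2).ravel(),(proj(B,P)-sd).ravel()*.8,[(v[2]-.165)/.004]]
    if full:
        print([np.round(x,2) for x in r]); h=o+np.array([[.06,.042,.034],[.06,-.042,.034],[0,-.042,.034],[0,.042,.034],[0,.042,-.034]])@F.T
        print(proj(A,h))
    return np.concatenate(r)
f=least_squares(res,[.49,-.37,.165,1.3,.4,.036,.025],loss="soft_l1"); print(f.x,f.cost)
print(np.sqrt(np.diag(np.linalg.inv(f.jac.T@f.jac))))
res(f.x,True)
for T in (0,.1,.2,.3,.4):
    g=least_squares(lambda v:res(np.r_[v[:4],T,v[4:]]),np.delete(f.x,4),loss="soft_l1"); print(T,g.x,g.cost)
    o=g.x[:3];F=frame(g.x[3],T);print(proj(A,o+np.array([[.06,.042,.034],[.06,-.042,.034],[0,-.042,.034],[0,.042,.034],[0,.042,-.034]])@F.T).round(0).tolist())
E
python3 fit2.py
```

```text
[ 0.4948 -0.3732  0.1623  1.2859  0.0296  0.0349  0.0253] 2.1396149248799077
[0.0008 0.0038 0.0019 0.0337 0.0982 0.0006 0.0014]
[array([ 0.17, -0.39,  0.42, -0.15, -0.14, -0.48,  0.1 , -0.19]), array([-0.46,  0.21,  0.01,  0.57, -0.08,  0.26,  0.6 ,  0.17]), array([ 1.16,  0.58,  0.28,  0.42,  0.07,  0.07,  0.43, -0.7 ]), array([-0.67])]
[[ 95.0582 250.353 ]
 [ 93.4172 224.9078]
 [120.6187 218.8117]
 [124.2588 243.2592]
 [130.4179 264.0851]]
0 [ 0.4948 -0.373   0.1624  1.285   0.0349  0.0249] 2.183536788951457
[[95.0, 251.0], [93.0, 226.0], [120.0, 219.0], [124.0, 243.0], [131.0, 264.0]]
0.1 [ 0.4947 -0.3734  0.1621  1.2907  0.0349  0.0262] 2.409951414836868
[[96.0, 249.0], [94.0, 224.0], [122.0, 219.0], [125.0, 243.0], [129.0, 264.0]]
0.2 [ 0.4946 -0.3734  0.1618  1.3043  0.0348  0.0279] 3.766974424725583
[[98.0, 247.0], [95.0, 222.0], [123.0, 219.0], [127.0, 243.0], [128.0, 265.0]]
0.3 [ 0.4945 -0.3732  0.1616  1.3257  0.0347  0.0301] 6.183029981367131
[[100.0, 245.0], [96.0, 220.0], [124.0, 219.0], [129.0, 242.0], [127.0, 265.0]]
0.4 [ 0.4945 -0.3732  0.1614  1.3489  0.0346  0.0329] 9.573229969639257
[[102.0, 243.0], [98.0, 218.0], [125.0, 219.0], [132.0, 242.0], [126.0, 265.0]]
```

```bash
cat > slope.py <<'E'
exec(open("fit2.py").read().split("f=least")[0])
g=cv2.GaussianBlur(a["pixels"].astype(float),(0,0),.8)
def edge(prof):  # subpixel: centroid of gradient magnitude (rgb)
    d=np.linalg.norm(np.diff(prof,axis=0),axis=1); k=d.argmax(); i=np.arange(max(k-2,0),min(k+3,len(d))); return (i*d[i]).sum()/d[i].sum()+.5
def rob(x,y):
    r=least_squares(lambda p:p[0]*(x-x.mean())+p[1]-y,[0,y.mean()],loss="soft_l1",f_scale=.15); return r.x[0],np.std(r.fun)
u=np.arange(103,119); vii=np.array([217+edge(g[217:231,k]) for k in u]); print("ii",rob(u,vii))
u3=np.arange(106,123); v3=np.array([238+edge(g[238:252,k]) for k in u3]); print("iii",rob(u3,v3),v3.round(1))
v=np.arange(249,259); ui=np.array([121+edge(g[k,121:135]) for k in v]); print("i",rob(v,ui),ui.round(1))
v=np.arange(227,245); ub=np.array([92+edge(g[k,92:107]) for k in v]); print("back edge along y",rob(v,ub))
uf=np.array([118+edge(g[k,118:132]) for k in v]); print("front edge along y",rob(v,uf),uf.round(1))
for T in np.arange(0,.45,.05):
    q=least_squares(lambda z:res(np.r_[z[:4],T,z[4:]]),[.495,-.373,.162,1.3,.035,.027],loss="soft_l1");o=q.x[:3]
    F=frame(q.x[3],T)
    def sl(P,Q): a_,b_=proj(A,o+np.array([P,Q])@F.T); return b_-a_
    d2=sl([.05,-.042,.034],[.01,-.042,.034]);d3=sl([.05,.042,.034],[.01,.042,.034]);d1=sl([0,.042,.03],[0,.042,-.03]);d4=sl([.06,-.03,.034],[.06,.03,.034]);d5=sl([0,-.03,.034],[0,.03,.034])
    print(round(T,2),q.x[3].round(3),q.cost.round(2),"ii %.3f iii %.3f i %.3f back %.3f front %.3f"%(d2[1]/d2[0],d3[1]/d3[0],d1[0]/d1[1],d4[0]/d4[1],d5[0]/d5[1]))
E
python3 slope.py
```

```text
ii (np.float64(-0.1781900436157596), np.float64(1.1287714447793407))
iii (np.float64(-0.17010367226503223), np.float64(0.30519411504222294)) [246.5 247.3 246.5 246.5 246.4 246.4 246.4 246.3 245.5 245.5 244.8 244.7
 244.7 244.7 244.6 244.6 244.6]
i (np.float64(0.07433883502686431), np.float64(0.03786546589329569)) [127.7 127.7 127.8 127.9 127.9 127.9 128.1 128.2 128.2 128.3]
back edge along y (np.float64(0.26634025099109304), np.float64(2.1664734419959886))
front edge along y (np.float64(0.27298708692928875), np.float64(0.4356839699286315)) [123.4 123.5 123.6 123.6 123.7 123.9 125.2 125.9 126.1 126.2 126.3 126.4
 126.4 127.1 127.2 127.3 127.3 127.4]
0.0 1.285 2.18 ii -0.246 iii -0.264 i 0.344 back 0.062 front 0.146
0.05 1.287 2.16 ii -0.209 iii -0.229 i 0.263 back 0.067 front 0.151
0.1 1.291 2.41 ii -0.174 iii -0.196 i 0.184 back 0.074 front 0.160
0.15 1.297 2.95 ii -0.141 iii -0.164 i 0.108 back 0.086 front 0.172
0.2 1.304 3.77 ii -0.109 iii -0.134 i 0.033 back 0.101 front 0.187
0.25 1.314 4.85 ii -0.078 iii -0.105 i -0.039 back 0.120 front 0.206
0.3 1.326 6.18 ii -0.047 iii -0.077 i -0.110 back 0.142 front 0.228
0.35 1.338 7.75 ii -0.017 iii -0.048 i -0.179 back 0.166 front 0.251
0.4 1.349 9.57 ii 0.015 iii -0.018 i -0.246 back 0.189 front 0.272
```

```bash
python3 - <<'E'
from h import *
plan([((.50,0.02,.28),Rdown(-.24)),((.481,.294,.16),Rdown(-.24))])
E
```

```text
"xyz": [[0.065, -0.038, -0.097], [0.079, -0.038, -0.087], [0.091, -0.038, -0.074], [0.101, -0.038, -0.059], [0.109, -0.038, -0.044], [0.114, -0.038, -0.027], [0.145, -0.046, 0.067], [0.145, -0.046, 0.067]] 
"rot": [[0.001, 0.143, -0.0], [0.001, 0.143, -0.0], [0.001, 0.143, -0.0], [0.001, 0.143, -0.0], [0.001, 0.143, -0.0], [0.001, 0.143, -0.0], [0.0, 0.0, 0.0], [0.0, 0.0, 0.0]] 8
"xyz": [[0.145, -0.046, 0.067], [0.145, -0.046, 0.067], [0.145, -0.046, 0.067], [0.145, -0.046, 0.067]] 
"rot": [[0.0, 0.0, 0.0], [0.0, 0.0, 0.0], [0.0, 0.0, 0.0], [0.0, 0.0, 0.0]] 4
```

apply_moves(xyz=[[0.065,-0.038,-0.097],[0.079,-0.038,-0.087],[0.091,-0.038,-0.074],[0.101,-0.038,-0.059],[0.109,-0.038,-0.044],[0.114,-0.038,-0.027],[0.145,-0.046,0.067],[0.145,-0.046,0.067]], rot=[[0.001,0.143,0],[0.001,0.143,0],[0.001,0.143,0],[0.001,0.143,0],[0.001,0.143,0],[0.001,0.143,0],[0,0,0],[0,0,0]], hand=[1,1,1,1,1,1,1,1])

```text
clock: 3.5
position: [0.4946, 0.1121, 0.2402]
ee_rot: [0.0, 0.788, 0.616, 0.001]
contact_force: [0.2, -0.3, 0.1]
width: 0.0858
gripper_force: 0.0
```

apply_moves(xyz=[[0.145,-0.046,0.067],[0.145,-0.046,0.067],[0.145,-0.046,0.067],[0.145,-0.046,0.067],[0,0,0],[0,0,0]], rot=[[0,0,0],[0,0,0],[0,0,0],[0,0,0],[0,0,0],[0,0,0]], hand=[1,1,1,1,1,1])

```text
clock: 4.25
position: [0.482, 0.294, 0.1586]
ee_rot: [-0.001, 0.787, 0.617, -0.001]
contact_force: [0.4, -0.7, 0.8]
width: 0.0855
gripper_force: 0.0
```

```bash
python3 - <<'E'
from h import *
import pickle
np.set_printoptions(precision=4,suppress=True)
s=status.get_state(); c=get_image("wrist"); pickle.dump((c,s),open("im3.pkl","wb"))
print(s["clock"],s["position"],q2R(s["ee_rot"]))
g=c["pixels"].astype(int).sum(2); m=((g<230)).astype(np.uint8)
n,l,st,ce=cv2.connectedComponentsWithStats(m); C=cam(c,s)
for i in range(1,n):
    if st[i,4]>200: print(st[i],ce[i],onz(C,*ce[i],.04))
cv2.imwrite("pics/w3.png",panel(c,0,0,512,384,1.2,40))
E
```

```text
4.25 [0.482  0.294  0.1586] [[ 0.2388  0.9711 -0.0025]
 [ 0.9711 -0.2388  0.0001]
 [-0.0005 -0.0024 -1.    ]]
[ 391   11  104   81 6439] [444.0475  51.672 ] [0.6614 0.3689 0.04  ]
[  34  163  111   42 2256] [ 80.1986 179.887 ] [0.3197 0.3383 0.04  ]
[243 168  30  32 282] [255.3156 184.5887] [0.4816 0.2938 0.04  ]
[483 189  29  39 618] [498.3463 207.2848] [0.7085 0.214  0.04  ]
[    0   245   512   139 34187] [255.4234 341.1105] [0.4355 0.1058 0.04  ]
[ 279  249   42   42 1382] [299.7677 269.343 ] [0.505  0.1903 0.04  ]
```

View pics/w3.png

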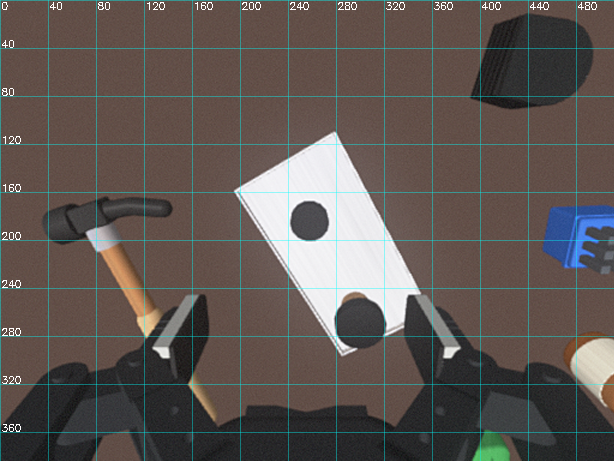

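```bash
python3 - <<'E'
from h import *
plan([((.4838,.2945,.018),Rdown(-.24))],vmax=.04)
E
```

```text
"xyz": [[0.001, 0.001, 0.117], [0.001, 0.001, 0.117], [0.001, 0.001, 0.117], [0.001, 0.001, 0.117]] 
"rot": [[-0.001, 0.0, -0.0], [-0.001, 0.0, -0.0], [-0.001, 0.0, -0.0], [-0.001, 0.0, -0.0]] 4
```

apply_moves(xyz=[[0.001,0.001,0.117],[0.001,0.001,0.117],[0.001,0.001,0.117],[0.001,0.001,0.117],[0,0,0],[0,0,0]], rot=[[-0.001,0,0],[-0.001,0,0],[-0.001,0,0],[-0.001,0,0],[0,0,0],[0,0,0]], hand=[1,1,1,1,1,0], force=30)

```text
clock: 5.05
position: [0.4836, 0.2947, 0.0179]
ee_rot: [0.001, 0.788, 0.616, 0.0]
contact_force: [-0.3, -0.1, -0.4]
width: 0.0697
gripper_force: 0.0
```

apply_moves(xyz=[[0,0,0],[0,0,0],[0,0,0],[0,0,0],[0,0,0],[0,0,0]], rot=[[0,0,0],[0,0,0],[0,0,0],[0,0,0],[0,0,0],[0,0,0]], hand=[-0.4,-0.4,-0.4,-0.4,-0.4,-0.4], force=30)

```text
clock: 5.8
position: [0.4829, 0.2954, 0.0175]
ee_rot: [0.001, 0.787, 0.617, 0.0]
contact_force: [-1.2, -0.4, 7.1]
width: 0.0307
gripper_force: 29.3
```

```bash
python3 - <<'E'
from h import *
plan([((.483,.295,.13),Rdown(-.24)),((.5536,-.12,.222),Rdown(-.24))])
E
```

```text
"xyz": [[-0.001, 0.001, -0.187], [-0.001, 0.0, -0.187], [-0.161, 0.07, -0.038], [-0.161, 0.07, -0.038], [-0.161, 0.07, -0.038], [-0.161, 0.07, -0.038], [-0.161, 0.07, -0.038], [-0.161, 0.07, -0.038]] 
"rot": [[0.0, 0.0, -0.001], [0.0, 0.0, -0.001], [0.0, 0.0, 0.0], [0.0, 0.0, 0.0], [0.0, 0.0, 0.0], [0.0, 0.0, 0.0], [0.0, 0.0, 0.0], [0.0, 0.0, 0.0]] 8
"xyz": [[-0.161, 0.07, -0.038], [-0.161, 0.07, -0.038]] 
"rot": [[0.0, 0.0, 0.0], [0.0, 0.0, 0.0]] 2
```

apply_moves(xyz=[[0,0,-0.08],[0,0,-0.147],[0,0,-0.147],[-0.161,0.07,-0.038],[-0.161,0.07,-0.038],[-0.161,0.07,-0.038],[-0.161,0.07,-0.038],[-0.161,0.07,-0.038]], rot=[[0,0,0],[0,0,0],[0,0,0],[0,0,0],[0,0,0],[0,0,0],[0,0,0],[0,0,0]], hand=[-0.4,-0.4,-0.4,-0.4,-0.4,-0.4,-0.4,-0.4])

```text
clock: 6.8
position: [0.5263, 0.0341, 0.1863]
ee_rot: [0.0, 0.787, 0.617, -0.001]
contact_force: [1.0, 0.8, -0.5]
width: 0.0309
gripper_force: 29.8
```

apply_moves(xyz=[[-0.161,0.07,-0.038],[-0.161,0.07,-0.038],[-0.161,0.07,-0.038],[0,0,0],[0,0,0],[0,0,0]], rot=[[0,0,0],[0,0,0],[0,0,0],[0,0,0],[0,0,0],[0,0,0]], hand=[-0.4,-0.4,-0.4,-0.4,-0.4,-0.4])

```text
clock: 7.55
position: [0.5523, -0.1187, 0.2198]
ee_rot: [-0.001, 0.787, 0.617, -0.001]
contact_force: [0.1, -0.4, -0.8]
width: 0.0306
gripper_force: 29.8
```

```bash
python3 - <<'E'
from h import *
import pickle
np.set_printoptions(precision=4,suppress=True)
s=status.get_state(); c=get_image("wrist"); pickle.dump((c,s),open("im4.pkl","wb"))
C=cam(c,s);print(s["clock"],s["position"],s["width"],s["gripper_force"],proj(C,[[.568,-.062,.102],s["position"]]))
p=proj(C,[[.568,-.062,.102]])[0].astype(int)
im=panel(c,p[0]-50,max(p[1]-45,0),100,180 if p[1]<200 else 140,3.3,10)
cv2.imwrite("pics/w4.png",np.hstack([cv2.resize(im,(330,594)),np.vstack([cv2.resize(c["pixels"][:,:,::-1],(450,338)),np.zeros((256,450,3),np.uint8)])]))
E
```

```text
7.55 [ 0.5523 -0.1187  0.2198] 0.03057241384723484 29.829297895200853 [[257.6723 121.7027]
 [255.434  247.3985]]
```

View pics/w4.png

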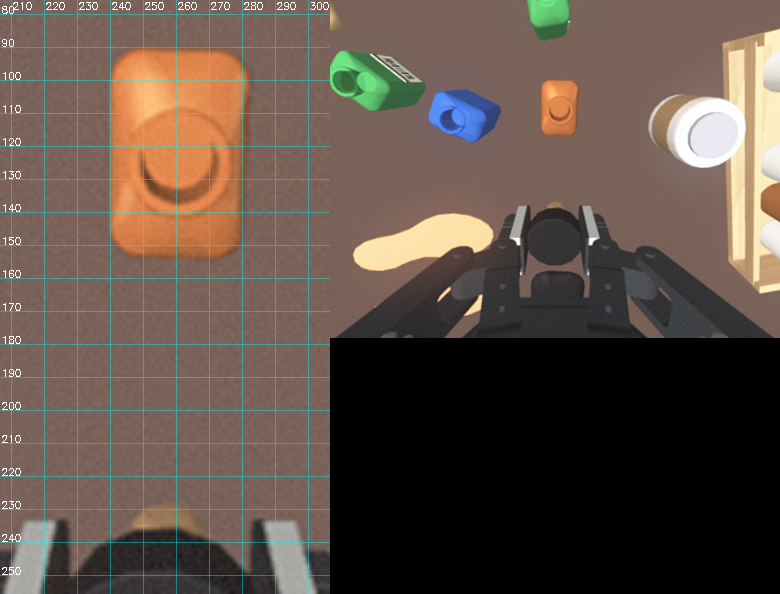

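```bash
python3 - <<'E'
from h import *
import pickle
np.set_printoptions(precision=4,suppress=True)
c,s=pickle.load(open("im4.pkl","rb"));C=cam(c,s);Rt=q2R(s["ee_rot"])
print("mouth",onz(C,260.4,124.2,.102))
for k in (-.02,-.022,-.024):
    print(k,proj(C,[s["position"]+Rt@np.array([dx,0,k]) for dx in (-.004,0,.004)]).tolist())
g=c["pixels"].astype(int).sum(2)
# head silhouette: dark pixels between pads
for v in range(236,300,6):
    r=g[v]; print(v,[ (u,r[u]) for u in range(225,288,5)])
# lip circle: hough on upscaled crop
p=cv2.resize(cv2.cvtColor(c["pixels"],cv2.COLOR_RGB2GRAY)[90:160,220:300],None,fx=6,fy=6,interpolation=cv2.INTER_CUBIC)
h=cv2.HoughCircles(cv2.GaussianBlur(p,(0,0),4),cv2.HOUGH_GRADIENT_ALT,1.5,30,param1=60,param2=.5,minRadius=50,maxRadius=110)
if h is not None:
    for x,y,r in h.reshape(-1,h.shape[-1])[:,:3]: print("circ",(x+.5)/6-.5+220,(y+.5)/6-.5+90,r/6)
E
```

```text
mouth [ 0.5699 -0.0647  0.102 ]
-0.02 [[255.45827863942282, 274.50471540582], [255.46046173422985, 267.72137215655914], [255.4626840505179, 260.8161593639935]]
-0.022 [[255.46125877386467, 276.90413838419204], [255.46349788308814, 270.05193472814153], [255.46577776177875, 263.07496686344496]]
-0.024 [[255.46431877899957, 279.36786838625784], [255.46661614793396, 272.4455299295263], [255.46895591801498, 265.39543006621125]]
236 [(225, np.int64(118)), (230, np.int64(315)), (235, np.int64(322)), (240, np.int64(318)), (245, np.int64(323)), (250, np.int64(268)), (255, np.int64(210)), (260, np.int64(194)), (265, np.int64(332)), (270, np.int64(317)), (275, np.int64(300)), (280, np.int64(310)), (285, np.int64(128))]
242 [(225, np.int64(146)), (230, np.int64(322)), (235, np.int64(227)), (240, np.int64(125)), (245, np.int64(139)), (250, np.int64(121)), (255, np.int64(130)), (260, np.int64(115)), (265, np.int64(117)), (270, np.int64(107)), (275, np.int64(269)), (280, np.int64(306)), (285, np.int64(143))]
248 [(225, np.int64(118)), (230, np.int64(273)), (235, np.int64(138)), (240, np.int64(122))
[... 1827 characters left out ...]
4(150)), (265, np.int64(152)), (270, np.int64(140)), (275, np.int64(143)), (280, np.int64(157)), (285, np.int64(162))]
290 [(225, np.int64(282)), (230, np.int64(240)), (235, np.int64(160)), (240, np.int64(161)), (245, np.int64(148)), (250, np.int64(139)), (255, np.int64(156)), (260, np.int64(160)), (265, np.int64(177)), (270, np.int64(171)), (275, np.int64(158)), (280, np.int64(174)), (285, np.int64(275))]
296 [(225, np.int64(314)), (230, np.int64(295)), (235, np.int64(304)), (240, np.int64(148)), (245, np.int64(144)), (250, np.int64(150)), (255, np.int64(162)), (260, np.int64(153)), (265, np.int64(142)), (270, np.int64(153)), (275, np.int64(256)), (280, np.int64(303)), (285, np.int64(307))]
```

```bash
python3 - <<'E'
from h import *
plan([((.5704,-.063,.17),Rdown(-.24)),((.5704,-.063,.126),Rdown(-.24)),((.5704,-.063,.108),Rdown(-.24))],vmax=.035)
E
```

```text
"xyz": [[0.065, 0.005, 0.055], [0.065, 0.005, 0.055], [0.065, 0.005, 0.055], [0.0, 0.0, 0.073], [0.0, 0.0, 0.073], [0.0, 0.0, 0.06]] 
"rot": [[-0.001, 0.001, 0.0], [-0.001, 0.001, 0.0], [-0.001, 0.001, 0.0], [0.0, 0.0, 0.0], [0.0, 0.0, 0.0], [0.0, 0.0, 0.0]] 6
```

apply_moves(xyz=[[0.065,0.005,0.055],[0.065,0.005,0.055],[0.065,0.005,0.055],[0,0,0.073],[0,0,0.073],[0,0,0],[0,0,0],[0,0,0]], rot=[[-0.001,0.001,0],[-0.001,0.001,0],[-0.001,0.001,0],[0,0,0],[0,0,0],[0,0,0],[0,0,0],[0,0,0]], hand=[-0.4,-0.4,-0.4,-0.4,-0.4,-0.4,-0.4,-0.4])

```text
clock: 8.6
position: [0.5722, -0.0644, 0.1277]
ee_rot: [0.001, 0.787, 0.617, 0.002]
contact_force: [0.2, -0.3, -0.9]
width: 0.031
gripper_force: 29.8
```

```bash
python3 - <<'E'
from h import *
import pickle
np.set_printoptions(precision=4,suppress=True)
s=status.get_state();c=get_image("wrist");a=get_image("scene");b=get_image("side");pickle.dump((c,a,b,s),open("im5.pkl","wb"))
print(s["position"],q2R(s["ee_rot"])[:,2],s["contact_force"])
im=np.hstack([panel(a,220,185,70,75,5.5),panel(b,205,160,70,75,5.5)]);print(im.shape)
cv2.imwrite("pics/w5.png",im)
E
```

```text
[ 0.5722 -0.0644  0.1277] [ 0.004   0.0001 -1.    ] [ 0.1686 -0.2519 -0.9191]
(412, 770, 3)
```

View pics/w5.png

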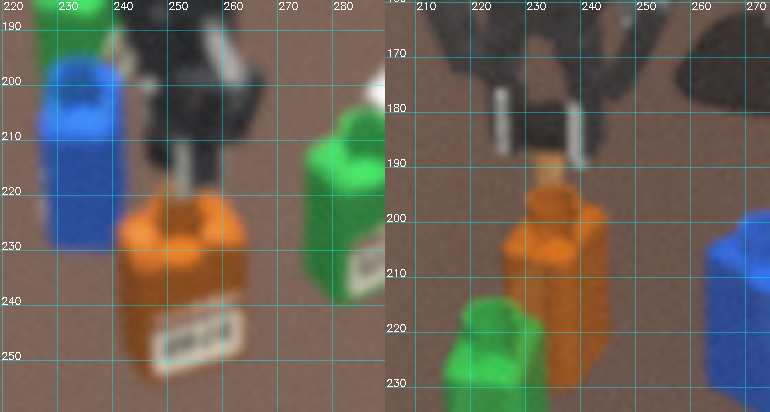

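apply_moves(xyz=[[0.003,-0.007,0.0],[0,0,0],[0,0,0]], rot=[[0,0.003,0],[0,0,0],[0,0,0]], hand=[-0.4,-0.4,-0.4])

```text
clock: 9.12
position: [0.5695, -0.0631, 0.1268]
ee_rot: [-0.0, 0.787, 0.617, 0.002]
contact_force: [0.0, 0.1, -0.3]
width: 0.0305
gripper_force: 29.8
```

apply_moves(xyz=[[0,0,0.015],[0,0,0.02],[0,0,0.02],[0,0,0]], rot=[[0,0,0],[0,0,0],[0,0,0],[0,0,0]], hand=[-0.4,-0.4,-0.4,-0.4])

```text
clock: 9.62
position: [0.569, -0.0629, 0.1094]
ee_rot: [-0.001, 0.787, 0.617, 0.002]
contact_force: [0.3, 0.1, -1.0]
width: 0.0308
gripper_force: 29.8
```

apply_moves(xyz=[[0,0.003,0.015],[0,0,0.015],[0,0,0]], rot=[[0,0,0],[0,0,0],[0,0,0]], hand=[-0.4,-0.4,-0.4])

```text
clock: 10.0
position: [0.5702, -0.0631, 0.1008]
ee_rot: [-0.001, 0.787, 0.617, 0.002]
contact_force: [-0.4, 0.0, -0.1]
width: 0.0307
gripper_force: 29.8
```

apply_moves(xyz=[[0,0,0.013],[0,0,0]], rot=[[0,0,0],[0,0,0]], hand=[-0.4,-0.4])

```text
clock: 10.25
position: [0.5703, -0.0632, 0.0971]
ee_rot: [-0.001, 0.787, 0.617, 0.002]
contact_force: [0.6, 0.6, 0.4]
width: 0.0306
gripper_force: 29.8
```

apply_moves(xyz=[[0,0,0.007],[0,0,0]], rot=[[0,0,0],[0,0,0]], hand=[-0.4,-0.4])

```text
clock: 10.5
position: [0.5704, -0.0631, 0.0952]
ee_rot: [-0.001, 0.787, 0.617, 0.002]
contact_force: [0.5, 0.3, -0.0]
width: 0.0305
gripper_force: 29.8
```

apply_moves(xyz=[[0,0,0.005],[0,0,0]], rot=[[0,0,0],[0,0,0]], hand=[-0.4,-0.4])

```text
clock: 10.75
position: [0.5707, -0.0632, 0.094]
ee_rot: [-0.0, 0.787, 0.617, 0.002]
contact_force: [-0.1, 0.7, 1.7]
width: 0.0306
gripper_force: 29.9
```

apply_moves(xyz=[[0,0,0],[0,0,0],[0,0,0],[0,0,0],[0,0,0],[0,0,0]], rot=[[0,0,0],[0,0,0],[0,0,0],[0,0,0],[0,0,0],[0,0,0]], hand=[0.3,0.3,0.3,0.3,0.3,0.3])

```text
clock: 11.5
position: [0.5705, -0.0632, 0.0938]
ee_rot: [-0.001, 0.787, 0.617, 0.002]
contact_force: [0.2, -0.4, -0.2]
width: 0.0554
gripper_force: 0.0
```

apply_moves(xyz=[[0,0,-0.08],[0,0,-0.12],[-0.1,0,-0.1],[-0.1,0,-0.1],[0,0,0],[0,0,0]], rot=[[0,0,0],[0,0,0],[0,0,0],[0,0,0],[0,0,0],[0,0,0]], hand=[0.3,0.3,0.3,0.3,0.3,0.3])

```text
clock: 12.25
position: [0.5554, -0.1213, 0.2128]
ee_rot: [-0.001, 0.787, 0.617, 0.002]
contact_force: [-0.0, 0.3, 0.6]
width: 0.0555
gripper_force: 0.0
```

```bash
python3 - <<'E'
from h import *
import pickle
np.set_printoptions(precision=4,suppress=True)
s=status.get_state();c=get_image("wrist");a=get_image("scene");b=get_image("side");pickle.dump((c,a,b,s),open("im6.pkl","wb"))
C=cam(c,s);print(s["position"],s["width"])
p=proj(C,[[.5699,-.065,.116],[.5699,-.065,.102]]);print("pred head top",p)
u,v=p[0].astype(int)
for n,(im,pp) in dict(w=(c,p[0]),s=(a,proj(cam(a),[[.57,-.065,.11]])[0]),d=(b,proj(cam(b),[[.57,-.065,.11]])[0])).items():
    x=im["pixels"].astype(int); m=((x.max(2)<95)&(x.max(2)-x.min(2)<30)).astype(np.uint8)
    nn,l,st,ce=cv2.connectedComponentsWithStats(m); 
    for i in range(1,nn):
        if st[i,4]>20 and np.linalg.norm(ce[i]-pp)<25: print(n,pp,st[i],ce[i])
# amber blob
x=c["pixels"].astype(int); m=((x[:,:,0]-x[:,:,2]>90)&(x[:,:,0]>120)).astype(np.uint8)
nn,l,st,ce=cv2.connectedComponentsWithStats(m)
for i in range(1,nn):
    if st[i,4]>300:
        y=np.argwhere(l==i)[:,::-1].astype(np.float32); print(st[i],ce[i],cv2.minAreaRect(y))
E
```

```text
[ 0.5554 -0.1213  0.2128] 0.055489532503413805
pred head top [[256.0655 125.7327]
 [256.011  124.0778]]
w [256.0655 125.7327] [ 238  108   38   37 1073] [256.6067 125.9842]
s [252.1829 218.9539] [247 215  11  10  90] [251.9889 219.0556]
d [235.2747 193.2646] [229 188  13  10  95] [235.0105 192.7579]
[ 236   90   43   64 1388] [255.3062 117.2104] ((257.0, 121.5), (42.0, 63.0), 0.0)
[491 209  21  36 559] [502.5707 225.5939] ((501.0, 226.5), (35.0, 20.0), 90.0)
```

```bash
python3 - <<'E'
from h import *
plan([((.57,-.065,.16),Rdown(-.24)),((.57,-.065,.051),Rdown(-.24))],vmax=.04)
E
```

```text
"xyz": [[0.096, 0.002, 0.087], [0.096, 0.002, 0.087], [0.0, 0.0, 0.121], [0.0, 0.0, 0.121], [0.0, 0.0, 0.121]] 
"rot": [[-0.0, -0.002, -0.0], [-0.0, -0.002, -0.0], [0.0, 0.0, 0.0], [0.0, 0.0, 0.0], [0.0, 0.0, 0.0]] 5
```

apply_moves(xyz=[[0.096,0.002,0.087],[0.096,0.002,0.087],[0,0,0.06],[0,0,0],[0,0,0]], rot=[[0,-0.002,0],[0,-0.002,0],[0,0,0],[0,0,0],[0,0,0]], hand=[0.3,0.3,0.3,0.3,0.3])

```text
clock: 13.02
position: [0.5713, -0.066, 0.1437]
ee_rot: [0.001, 0.787, 0.617, 0.001]
contact_force: [0.3, 0.9, 0.6]
width: 0.0554
gripper_force: 0.0
```

```bash
python3 - <<'E'
from h import *
s=status.get_state();print(s["position"],s["ee_rot"],s["contact_force"])
plan([((.57,-.065,.051),Rdown(-.24))],vmax=.03)
E
```

```text
[ 0.57125664 -0.06597743  0.14374793] [8.90458518e-04 7.87074493e-01 6.16856994e-01 6.30792287e-04] [0.25578558 0.86747458 0.58451463]
"xyz": [[0.001, -0.001, 0.077], [0.001, -0.001, 0.077], [0.001, -0.001, 0.077], [0.001, -0.001, 0.077]] 
"rot": [[0.001, 0.0, -0.0], [0.001, 0.0, -0.0], [0.001, 0.0, -0.0], [0.001, 0.0, -0.0]] 4
```

apply_moves(xyz=[[0.001,-0.001,0.077],[0.001,-0.001,0.077],[0.001,-0.001,0.077],[0.001,-0.001,0.06],[0,0,0]], rot=[[0,0,0],[0,0,0],[0,0,0],[0,0,0],[0,0,0]], hand=[0.3,0.3,0.3,0.3,0.3])

```text
clock: 13.65
position: [0.5698, -0.0649, 0.0558]
ee_rot: [0.0, 0.787, 0.617, 0.0]
contact_force: [0.2, 0.2, -0.2]
width: 0.0553
gripper_force: 0.0
```

apply_moves(xyz=[[0,0,0.015],[0,0,0],[0,0,0],[0,0,0],[0,0,0],[0,0,0],[0,0,0],[0,0,0]], rot=[[0,0,0],[0,0,0],[0,0,0],[0,0,0],[0,0,0],[0,0,0],[0,0,0],[0,0,0]], hand=[0.3,0.3,-0.3,-0.3,-0.3,-0.3,-0.3,-0.3], force=45)

```text
clock: 14.65
position: [0.571, -0.0649, 0.0526]
ee_rot: [0.002, 0.787, 0.617, 0.001]
contact_force: [-0.2, -0.2, 5.6]
width: 0.0396
gripper_force: 46.1
```

```bash
cat > tgt.py <<'E'
from h import *
exec("def frame"+open("fit.py").read().split("def frame")[1].split("cor=")[0])
W=np.array([.4947,-.3734,.163]);F=frame(1.298,.16)
fx,fz=-F[:,0],F[:,2]; L=W+F@[-.08,0,0]; O=L+.02*fx-.029*fz; P=O+.052*fz
M=np.c_[F[:,1],-fx,-fz]
E
python3 - <<'E'
from tgt import *
print(P,O,L,np.linalg.det(M)); fh=np.array([fx[0],fx[1],0])
s=status.get_state()
V=P+.12*fh+[0,0,.03]
plan([((.571,-.065,.12),Rdown(-.24)),((.56,-.07,.2),Rdown(-.24)),(V,M),(P,M)],vmax=.036,wmax=.14)
E
```

```text
[ 0.52228567 -0.2747991   0.16977441] [ 0.5200536  -0.28277729  0.11843859] [ 0.51597873 -0.29734233  0.15025454] 1.0
"xyz": [[-0.0, 0.0, -0.112], [-0.0, 0.0, -0.112], [-0.008, -0.011, -0.089], [-0.008, -0.011, -0.089], [-0.008, -0.011, -0.089], [-0.025, 0.004, 0.0], [-0.024, 0.008, 0.0], [-0.023, 0.011, 0.001]] 
"rot": [[0.002, 0.0, -0.001], [0.002, 0.0, -0.001], [0.0, 0.0, 0.0], [0.0, 0.0, 0.0], [0.0, 0.0, 0.0], [-0.01, -0.01, 0.127], [-0.01, -0.01, 0.127], [-0.01, -0.01, 0.127]] 8
"xyz": [[-0.021, 0.014, 0.001], [-0.019, 0.016, 0.001], [-0.017, 0.019, 0.002], [-0.014, 0.021, 0.002], [-0.011, 0.022, 0.003], [-0.008, 0.024, 0.003], [-0.005, 0.025, 0.003], [-0.001, 0.025, 0.004]] 
"rot": [[-0.01, -0.01, 0.127], [-0.01, -0.01, 0.127], [-0.01, -0.01, 0.127], [-0.01, -0.01, 0.127], [-0.01, -0.01, 0.127], [-0.01, -0.01, 0.127], [-0.01, -0.01, 0.127], [-0.01, -0.01, 0.127]] 8
"xyz": [[0.002, 0.025, 0.004], [-0.0, 0.093, 0.04], [-0.0, 0.093, 0.04], [-0.0, 0.093, 0.04], [-0.0, 0.093, 0.04]] 
"rot": [[-0.01, -0.01, 0.127], [0.0, 0.0, 0.0], [0.0, 0.0, 0.0], [0.0, 0.0, 0.0], [0.0, 0.0, 0.0]] 5
```

apply_moves(xyz=[[0,0,-0.05],[0,0,-0.112],[0,0,-0.112],[-0.008,-0.011,-0.089],[-0.008,-0.011,-0.089],[-0.008,-0.011,-0.06],[-0.025,0.004,0],[-0.024,0.008,0]], rot=[[0,0,0],[0,0,0],[0,0,0],[0,0,0],[0,0,0],[0,0,0],[-0.01,-0.01,0.127],[-0.01,-0.01,0.127]], hand=[-0.3,-0.3,-0.3,-0.3,-0.3,-0.3,-0.3,-0.3])

```text
clock: 15.65
position: [0.557, -0.0844, 0.206]
ee_rot: [0.016, 0.863, 0.505, -0.001]
contact_force: [0.1, -0.0, -2.3]
width: 0.0393
gripper_force: 45.6
```

apply_moves(xyz=[[-0.023,0.011,0.001],[-0.021,0.014,0.001],[-0.019,0.016,0.001],[-0.017,0.019,0.002],[-0.014,0.021,0.002],[-0.011,0.022,0.003],[-0.008,0.024,0.003],[-0.005,0.025,0.003]], rot=[[-0.01,-0.01,0.127],[-0.01,-0.01,0.127],[-0.01,-0.01,0.127],[-0.01,-0.01,0.127],[-0.01,-0.01,0.127],[-0.01,-0.01,0.127],[-0.01,-0.01,0.127],[-0.01,-0.01,0.127]], hand=[-0.3,-0.3,-0.3,-0.3,-0.3,-0.3,-0.3,-0.3])

```text
clock: 16.65
position: [0.5531, -0.1449, 0.2053]
ee_rot: [0.068, 0.998, -0.004, -0.008]
contact_force: [0.1, -0.7, -1.9]
width: 0.0393
gripper_force: 45.6
```

apply_moves(xyz=[[-0.001,0.025,0.004],[0.002,0.025,0.004],[0,0,0],[0,0,0]], rot=[[-0.01,-0.01,0.127],[-0.01,-0.01,0.127],[0,0,0],[0,0,0]], hand=[-0.3,-0.3,-0.3,-0.3])

```text
clock: 17.15
position: [0.5527, -0.1598, 0.205]
ee_rot: [0.079, 0.988, -0.134, -0.009]
contact_force: [0.6, -0.2, -2.0]
width: 0.0394
gripper_force: 45.6
```

```bash
python3 - <<'E'
from tgt import *
import pickle
np.set_printoptions(precision=4,suppress=True)
s=status.get_state();c=get_image("wrist");a=get_image("scene");b=get_image("side");pickle.dump((c,a,b,s),open("im7.pkl","wb"))
T=q2R(s["ee_rot"]); print(s["position"],P,s["width"],s["gripper_force"],R.from_matrix(T.T@M).as_rotvec())
O2=s["position"]-T@[0,0,-.052]
# check predicted vs seen: stopper head (dark) & amber blob in scene, side
for n,im in dict(a=a,b=b).items():
    C=cam(im); H=O2-T@np.array([0,0,1])*0; fzz=-T[:,2]; O_=s["position"]-.052*fzz
    k=O_+.04*fzz; pp=proj(C,[k])[0]
    x=im["pixels"].astype(int); m=((x[:,:,0]-x[:,:,2]>70)&(x[:,:,0]>100)&(x[:,:,1]<.62*x[:,:,0])).astype(np.uint8)
    nn,l,st,ce=cv2.connectedComponentsWithStats(m)
    cor=np.array([[sx*.03,sy*.02,0] for sx in(-1,1) for sy in(-1,1)])
    box=np.vstack([proj(C,O_+cor@T.T+h*fzz) for h in (0,.08)]); print(n,"pred box",box.min(0),box.max(0))
    for i in range(1,nn):
        if st[i,4]>60 and np.linalg.norm(ce[i]-pp)<30: print("  seen",st[i],ce[i])
plan([(P,M)],vmax=.03)
E
```

```text
[ 0.5527 -0.1598  0.205 ] [ 0.5223 -0.2748  0.1698] 0.03942841859068238 45.599275678396225 [-0.0011 -0.0041  0.0036]
a pred box [203.0005 185.3344] [228.306  228.3753]
  seen [210 188  17  39 508] [217.7992 206.6713]
b pred box [231.638  134.9638] [258.2219 168.6291]
  seen [235 136  23  32 436] [247.6835 153.7018]
"xyz": [[0.001, 0.075, 0.036], [0.001, 0.075, 0.036], [0.001, 0.075, 0.036], [0.001, 0.075, 0.036], [0.001, 0.075, 0.036]] 
"rot": [[-0.0, -0.001, 0.001], [-0.0, -0.001, 0.001], [-0.0, -0.001, 0.001], [-0.0, -0.001, 0.001], [-0.0, -0.001, 0.001]] 5
```

apply_moves(xyz=[[0.001,0.075,0.036],[0.001,0.075,0.036],[0.001,0.075,0.036],[0.001,0.05,0.025],[0,0.05,0.025],[0,0.03,0.015],[0,0,0],[0,0,0]], rot=[[0,-0.001,0.001],[0,-0.001,0.001],[0,-0.001,0.001],[0,-0.001,0.001],[0,0,0],[0,0,0],[0,0,0],[0,0,0]], hand=[-0.3,-0.3,-0.3,-0.3,-0.3,-0.3,-0.3,-0.3])

```text
clock: 18.3
position: [0.524, -0.2694, 0.1709]
ee_rot: [0.079, 0.987, -0.137, -0.01]
contact_force: [0.2, -0.4, -0.8]
width: 0.0393
gripper_force: 45.6
```

```bash
python3 - <<'E'
from tgt import *
import pickle
np.set_printoptions(precision=4,suppress=True)
s=status.get_state();a=get_image("scene");b=get_image("side");c=get_image("wrist");pickle.dump((c,a,b,s),open("im8.pkl","wb"))
T=q2R(s["ee_rot"]); print(s["position"],P,R.from_matrix(T.T@M).as_rotvec(),s["contact_force"])
fzz=-T[:,2]; O_=s["position"]-.052*fzz; lab=O_+.029*fzz+.02*T[:,1]
print("label in window",F.T@(lab-W))
cor=np.array([[sx*.03,sy*.02,0] for sx in(-1,1) for sy in(-1,1)])
for n,im in dict(a=a,b=b).items():
    C=cam(im); box=np.vstack([proj(C,O_+cor@T.T+h*fzz) for h in (0,.08)]); print(n,"pred box",box.min(0),box.max(0))
    x=im["pixels"].astype(int); m=((x[:,:,0]-x[:,:,2]>70)&(x[:,:,0]>100)&(x[:,:,1]<.62*x[:,:,0])).astype(np.uint8)
    nn,l,st,ce=cv2.connectedComponentsWithStats(m); pp=box.mean(0)
    for i in range(1,nn):
        if st[i,4]>60 and np.linalg.norm(ce[i]-pp)<30: print("  seen",st[i],ce[i])
    hp=proj(C,[O_+.112*fzz])[0].astype(int); x2=im["pixels"]; print("head px",hp, x2[hp[1],hp[0]])
# label (whitish) in scene: pixels within predicted label quad
C=cam(a); q=proj(C,[lab+dx*T[:,0]+dz*fzz for dx in(-.023,.023) for dz in(-.019,.019)]);print("label quad scene",q)
# wrist view of stopper head: predicted pixel of head top circle
C=cam(c,s); print("head top wrist",proj(C,[O_+.116*fzz,O_+.116*fzz+.016*T[:,0],O_+.116*fzz-.016*T[:,0]]))
plan([(P,M)],vmax=.03)
E
```

```text
[ 0.524  -0.2694  0.1709] [ 0.5223 -0.2748  0.1698] [-0.001  -0.0007 -0.0023] [ 0.1517 -0.4007 -0.8497]
label in window [-0.0855  0.0001  0.002 ]
a pred box [160.1655 208.0855] [182.5915 251.9456]
  seen [164 211  18  39 535] [172.7383 230.0411]
head px [171 206] [55 56 56]
b pred box [246.7936 130.9462] [271.0087 162.2238]
  seen [250 132  20  30 375] [261.6613 148.256 ]
head px [257 126] [62 57 51]
label quad scene [[161.1534 234.148 ]
 [160.913  222.4266]
 [164.6824 246.896 ]
 [164.5218 235.0475]]
head top wrist [[257.0473 336.1834]
 [257.1502 299.1233]
 [256.9542 369.6991]]
"xyz": [[-0.001, 0.019, 0.007]] 
"rot": [[-0.001, -0.001, -0.002]] 1
```

apply_moves(xyz=[[0,0.018,0.005],[0,0,0],[0,0,0],[0,0,0],[0,0,0],[0,0,0]], rot=[[0,0,0],[0,0,0],[0,0,0],[0,0,0],[0,0,0],[0,0,0]], hand=[-0.3,-0.3,-0.3,-0.3,-0.3,-0.3])

```text
clock: 19.2
position: [0.5223, -0.2751, 0.1701]
ee_rot: [0.079, 0.987, -0.137, -0.011]
contact_force: [0.4, -0.4, -1.6]
width: 0.0395
gripper_force: 45.6
```

```bash
python3 - <<'E'
from tgt import *
s=status.get_state(); T=q2R(s["ee_rot"]); fzz=-T[:,2]; lab=s["position"]-.023*fzz+.02*T[:,1]
print(F.T@(lab-W),R.from_matrix(T.T@M).as_rotvec(),s["qd"],s["gripper_force"],s["contact_force"])
print(job.sign_off())
E
```

```text
[-7.97059344e-02  4.34932976e-06  2.72527539e-04] [-0.00059262 -0.00041156 -0.00234366] [-0.00056272 -0.00095795  0.00064299 -0.0011127   0.00109606 -0.00165184] 45.63731700181961 [ 0.41906187 -0.38490998 -1.62791287]
the job is handed in; nothing more can be done
None
```

The job is handed in after 19.2 s of arm time: the small stopper is home in the amber flask, and the gripper is holding the flask with its label about 80 mm in front of the reader window, centred and square to within my measured pose (the head-tip angle, about 0.16 rad, was the least certain estimate). No verdict came back.

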